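# Press a scaffold tube offcut onto the tapered joint pin

## Robot

A 6-joint arm with a two-finger parallel gripper is mounted at the origin on the work surface. World frame = base frame: x ahead of the robot, y to its left, z up, the work surface at z = 0. Lengths are in m, angles in rad, forces in N, time in s.
With the tool pointing down it reaches from about 0.375 to 0.9 m from the base axis. Payload 3.1 kg.
Tool frame: the origin (TCP) lies at the very end of the fingers, on their centre line; the grasp point (between the pads) lies 19 mm behind it (manip.pinch_z is the distance from the TCP to the grasp point, in m); z points along the fingers, y is the direction in which the jaws open and shut (so a half turn about z gives the same grasp; the last joint's range is limited). The gripper opens to 85 mm and grips with 20 to 120 N. Pads are 22 mm wide; open, the fingers measure 114 mm over their backs; the gripper's body (76 mm by 85 mm) begins 54 mm behind the grasp point. The pads swing forward as they close: fully open they stand 13 mm farther back than shut.
Start: joints at [1.042, 0.527, 1.433, -0, 1.181, -0.178], TCP at [0.215, 0.587, 0.205] pointing down, gripper open.
Joint ranges: [-3.08, 3.08], [-0.75, 2.2], [0.22, 2.44], [-1.43, 4.57], [0, 2.65], [-2.85, 2.85]. Speed limits (rad/s): [2.79, 2.79, 3.14, 3.14, 3.14, 3.14].

## Interface

Orientations are given as a unit quaternion [x, y, z, w].
In Python, from station import manip gives the robot as it stands.
- The arm moves only by the tool drive_tool, never from a script. Its argument "increments" is a list of rows, each a list of 7 numbers: the closure in counts, from 0 (fully open) to 255 (shut), then the shift along the tool's x, y, z in cm, then the turn, a rotation vector about the tool's x, y, z in rad. A call has 1 to 20 rows; each row is the pose to reach, as a shift and turn from the pose commanded when the call began, along the tool's axes at that moment; what a row does not reach only later rows make up. A row lasts 1/10 s, in which the tool goes at most 50 mm and 8.59 degrees, less where a joint would pass 70% of its speed; a pose out of reach is approached as far as the arm can. A call with a gripper value outside its range is refused whole. The fingers move at their own pace and stop on an object; "force" is the grip in N (left out, the last holds). Time passes only in rows, so rows that repeat a pose let the fingers close. It gives the time, the measured TCP pose, the force and the opening at its end, in the units of the state.
- manip.sense(): the state, without advancing time (a new reading comes with each control period).
- manip.snapshot(name): name is "side" or "top"; returns the picture (420x560x3 uint8, red, green, blue); there is no depth.
- manip.camera_model(name): a dict with "mtx" (3x3 intrinsics, pixels), "cam_to_world" (4x4, takes a point from camera to world coordinates). Camera axes: x right, y down, z forward; pixel columns grow to the right and rows downward; lengths in m; the calibration is good to about 2 mm. A picture is of the moment at which its call begins. camera_model takes no time and is no camera call.
- manip.sign_off(): hands the job in, once; it reports no verdict.
The state is a dict: "t": time; "q": joint angles; "qd": joint speeds; "tau": joint torques, N m; "tcp_pos": TCP position; "tool_rot": TCP orientation; "force": force on the tool from outside, world axes, zero at the start; "ft_torque": the same for the moment, N m; "finger_gap": opening from 0.0 (shut) to 1.0 (fully open).
Only numpy, scipy, OpenCV 4.12 (cv2) and the standard library are available. Lean on these libraries where they do the work, as an engineer would, in place of code of your own. Each camera call takes 0.05 s, during which the arm holds its last target. There are 200 camera calls.

## Task

Bring the plugged tube offcut across the bench up against the steel stop rail so that it lies in line with the tapered spigot, then press it endwise onto the spigot until its open end is home at the collar and the sprung taper grips it by friction alone. Keep the tube down on the bench the whole time, and leave the other things where they lie.

Things in the scene. Friction and masses are not known exactly. Their poses are not given: they have to be found in the camera images.
- tube_centre (a point): Centre of the loose tube offcut: plain aluminium scaffold tube, 48 mm across, 140 mm long, about 0.35 kg, lying on the bench (centre 24 mm up). Its y axis runs along the tube; x and z turn as it rolls. The +y end is open (bore 40 mm wide, 70 mm deep) and faces the spigot within about 0.3 rad at the start; the -y end is a flat black plug, a full disc flush with the tube.
- pinstand: Fixed stand with a tapered spigot that lies level and points along the stand's -y, its axis 24 mm above the bench (the height of the lying tube's axis). Origin on the bench straight below the axis, at the collar's face. Behind the collar a grey block, 80 mm (x) by 50 mm (y) and 58 mm high.
- collar (a point): Centre of the collar's face (47 mm disc that stops the tube), on the spigot's axis; same axes as the stand. A tube fully home has its open end here and its centre 70 mm from here along -y.
- spigot_tip (a point): Nose of the spigot, on its axis, 66 mm in front of the collar. Steel pin with a sprung strip along each side: 31 mm wide over the strips at 55 mm from the collar, widening evenly to 47 mm at the collar. The 40 mm bore meets the strips about 26 mm short of the collar; from there the push rises steadily to 10-18 N, and friction holds the tube where it is left.
- strip_near: The sprung strip on the -x side of the spigot, a 10 mm round steel bar; pressed inwards it gives 1 mm per 2 N, at most 7 mm. Origin on the axis at the collar's face.
- strip_far: The same strip on the +x side.
- marker_block: Red steel block 60 x 40 x 40 mm, standing behind the stop rail (its +x side). Bystander; origin under its centre.
- bolt_gauge: Stepped bar of polished steel, 24 mm thick and 135 mm long, lying behind the stop rail. Bystander; origin on the bench below the bar.
- cap: Blue plastic tube cap, 54 mm across and 30 mm high, on the bench near the grey block on its -x side. Bystander; origin under its centre.
- spanner: Steel spanner 220 mm long lying to the robot's right. Bystander; origin under its middle.
- coupler: Loose swivel coupler, about 130 x 62 x 70 mm, 0.9 kg, to the robot's right. Bystander; origin under its centre.
- sleeve: Upright steel sleeve (short tube), 56 mm across and 70 mm high, to the robot's left. Bystander; origin under its centre.
- tube: The tube offcut itself; origin at its centre, the same as point tube_centre. At the start it lies 60 to 110 mm from the spigot's axis, on the stand's -x side of the stop rail.
- stop_face (a point): Middle of the stop rail's face, same axes as the stand: upright steel rail, 32 mm high, 6 mm thick, parallel to the spigot from the collar to 340 mm in front of it (along -y). Its face is 24.5 mm from the spigot's axis on the +x side, so a tube lying against it is in line with the spigot.
Mind the look-alikes: they are no part of the job. What is shaped like the tube but blue or brown is not meant.

How it is judged:
On the way, in this order (a step that is already met when the one before it is completed fails the run):
1. the tube lies in line with the spigot: its centre within 8 mm of the spigot's axis sideways, within 0.12 rad of parallel (x of tube_centre in the frame of pinstand between -0.008 and 0.008 m and angle between the y axis of tube_centre and the y axis of pinstand, either way round below 0.12 rad), for 0.1 s.
2. the tube is pressed home: its open end within 6.5 mm of the collar, both strips pressing on the bore with more than 3 N (distance between tube_centre and collar below 0.0765 m and distance between tube_centre and spigot_tip below 0.014 m and angle between the y axis of tube_centre and the y axis of pinstand, either way round below 0.06 rad and contact force between tube and strip_near above 3 N and contact force between tube and strip_far above 3 N), for 0.1 s.
At the end, for the whole second after the job is handed in: The tube is on the spigot with its open end within 6.5 mm of the collar, parallel to the spigot within 0.06 rad, both sprung strips pressing on its bore with more than 3 N, at rest and held by nothing else (all of step 2 and linear speed of tube below 0.01 m/s); the robot touches nothing.
It fails at once if the tube is lifted more than 15 mm off the bench (height (world z) of tube_centre above 0.039 m).
It fails at once if one of the other loose things (marker block, bolt gauge, cap, spanner, coupler, sleeve) is moved more than 30 mm (distance of any of marker_block, bolt_gauge, cap, spanner, coupler, sleeve from where it was at the start of the episode above 0.03 m).
It also fails if it takes over 56 s, if anything falls off the work surface, if the arm or the gripper's body presses on something with over 40 N, if the wrist force passes 120 N, or if a joint passes its speed limit or range.

## Working session

There is one attempt and no reset: what is moved stays moved. The work goes in short steps, Python scripts to look and compute and a tool call to move; the robot and the scene stay as the last step left them, time stands still between calls to the robot, and variables do not carry over. Pictures are saved under pics/ and viewed, about 8 in all and at most 12, crops included, and the job is handed in when it is done.

Besides the shell and the picture viewer there is one more tool, called after ">>>" as a command line: name --pt "numbers of a row" for each row, then --argument value for the rest. drive_tool: Moves the arm, as the interface text tells. Its arguments: {"type":"object","properties":{"increments":{"type":"array","items":{"type":"array","items":{"type":"number"}}},"force":{"type":"number"}},"required":["increments"]}

```bash
mkdir -p pics; ls; python3 - <<'E'
from station import manip
import cv2,numpy as np
for n in("top","side"):
    cv2.imwrite(f"pics/{n}0.png",manip.snapshot(n)[:,:,::-1]); m=manip.camera_model(n); print(n,np.round(m["mtx"],1).tolist(),np.round(m["cam_to_world"],3).tolist())
s=manip.sense();print(s["t"],s["tcp_pos"],s["tool_rot"],s["force"])
E
```

```text
pics
top [[466.5, 0.0, 284.2], [0.0, 466.5, 208.4], [0.0, 0.0, 1.0]] [[0.02, -0.99, 0.138, 0.363], [-1.0, -0.021, -0.008, -0.085], [0.011, -0.138, -0.99, 1.297], [0.0, 0.0, 0.0, 1.0]]
side [[391.6, 0.0, 283.5], [0.0, 391.6, 215.0], [0.0, 0.0, 1.0]] [[0.987, -0.086, 0.133, 0.419], [-0.158, -0.6, 0.784, -0.962], [0.013, -0.795, -0.606, 0.729], [0.0, 0.0, 0.0, 1.0]]
0.1 [0.21439718 0.58630489 0.20382856] [ 1.74486462e-01  9.84659055e-01 -9.48009833e-04 -3.48263207e-04] [ 0.04911132 -0.70358611 -0.32467107]
```

View pics/top0.png

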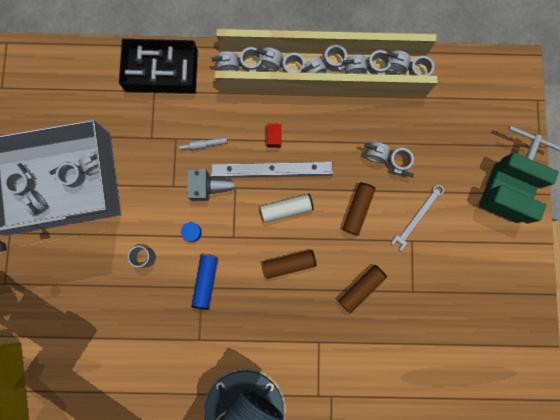

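View pics/side0.png

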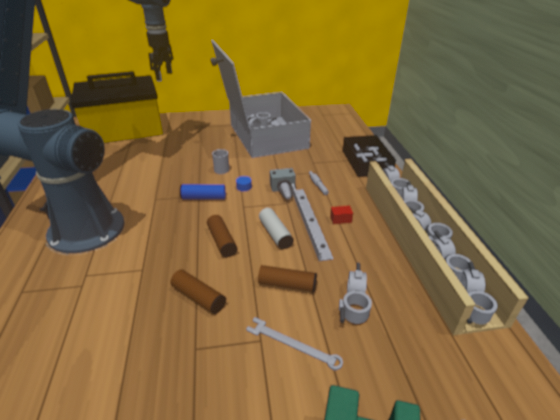

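Candidates for "tube": pale/aluminium (287,207), brown (289,263), (358,208), (362,288), blue (205,281). By the description it is the pale one at (287,207), which lies near the spigot (222,185) with its open end facing left. I'll check it in a close crop.

```bash
cat > h.py <<'E'
from station import manip
import cv2,numpy as np
from scipy.spatial.transform import Rotation as R
def ray(n,px,z):
    m=manip.camera_model(n);T=np.array(m["cam_to_world"]);px=np.atleast_2d(px).astype(float)
    d=np.c_[px,np.ones(len(px))]@np.linalg.inv(m["mtx"]).T@T[:3,:3].T
    return T[:3,3]+d*((z-T[2,3])/d[:,2])[:,None]
def proj(n,P):
    m=manip.camera_model(n);T=np.linalg.inv(m["cam_to_world"]);p=np.atleast_2d(P)@T[:3,:3].T+T[:3,3]
    p=p@np.array(m["mtx"]).T;return p[:,:2]/p[:,2:]
def crop(im,x,y,w,h,s,f): cv2.imwrite(f,cv2.resize(im[y:y+h,x:x+w],None,fx=s,fy=s,interpolation=cv2.INTER_CUBIC))
E
python3 - <<'E'
from h import *
im=cv2.imread("pics/top0.png");crop(im,175,120,170,120,4.7,"pics/c1.png")
hsv=cv2.cvtColor(im,cv2.COLOR_BGR2HSV);m=((hsv[...,1]<75)&(hsv[...,2]>90)).astype(np.uint8)
m=cv2.morphologyEx(m,cv2.MORPH_OPEN,np.ones((2,2)))
cs,_=cv2.findContours(m[120:240,170:345],0,2)
for c in cs:
    if cv2.contourArea(c)>80:
        c=c+[170,120];b=cv2.boxPoints(cv2.minAreaRect(c));print(cv2.contourArea(c),b.round(1).tolist());print(ray("top",b,.024).round(4).tolist())
E
```

```text
804.5 [[260.1000061035156, 206.8000030517578], [308.8999938964844, 194.0], [313.29998779296875, 210.6999969482422], [264.3999938964844, 223.5]]
[[0.5437, -0.0289, 0.024], [0.5823, -0.1631, 0.024], [0.5358, -0.1757, 0.024], [0.4976, -0.0422, 0.024]]
169.0 [[211.0, 181.0], [235.0, 181.0], [235.0, 190.0], [211.0, 190.0]]
[[0.613, 0.109, 0.024], [0.6144, 0.0425, 0.024], [0.5891, 0.0416, 0.024], [0.5877, 0.1079, 0.024]]
478.0 [[188.0, 170.0], [206.0, 170.0], [206.0, 198.0], [188.0, 198.0]]
[[0.6427, 0.1741, 0.024], [0.6438, 0.1241, 0.024], [0.565, 0.1208, 0.024], [0.5639, 0.1703, 0.024]]
1348.0 [[210.8000030517578, 164.5], [333.79998779296875, 162.0], [334.0, 174.3000030517578], [211.0, 176.8000030517578]]
[[0.6598, 0.1115, 0.024], [0.6746, -0.2315, 0.024], [0.6395, -0.2324, 0.024], [0.6249, 0.1094, 0.024]]
262.0 [[179.1999969482422, 143.0], [226.8000030517578, 137.0], [227.8000030517578, 145.3000030517578], [180.3000030517578, 151.1999969482422]]
[[0.7195, 0.2023, 0.024], [0.7397, 0.07, 0.024], [0.7159, 0.0662, 0.024], [0.6959, 0.1982, 0.024]]
```

View pics/c1.png

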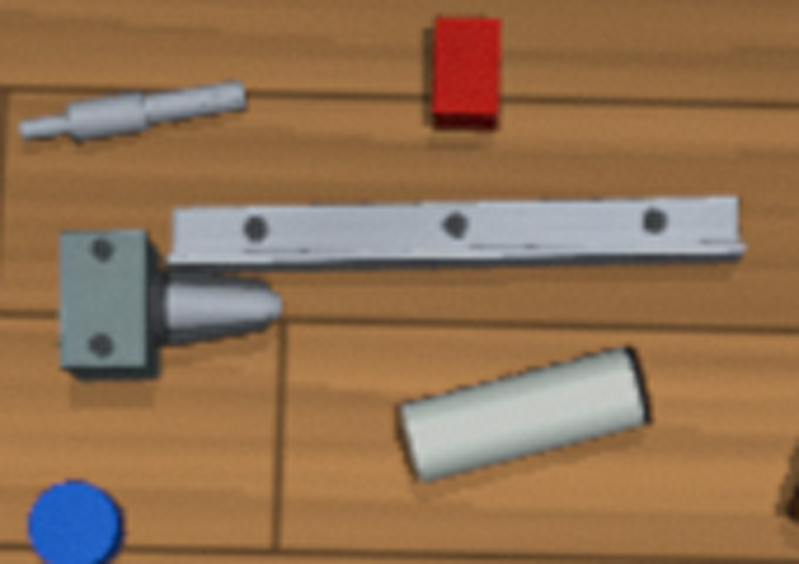

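The crop confirms it: a pale tube with its black plug at the right end (crop 640,385) and its open end at the left (405,440). The spigot tip is at crop (283,303), and the rail's near edge runs from (175,260) to (743,248).

World estimates:
- **Tube:** centre (0.540, -0.103), yaw 0.28.
- **Stand:** yaw 0.043, tip about (0.6045, 0.042), collar about (0.602, 0.110).

Plan: roll the tube to the rail with the open fingers set along it, then push on the plug.

>>> drive_tool --pt "0 -49 -57.4 6 0 0 -0.63" --pt "0 -49 -57.4 6 0 0 -0.63" --pt "0 -49 -57.4 6 0 0 -0.63" --pt "0 -49 -57.4 6 0 0 -0.63" --pt "0 -49 -57.4 6 0 0 -0.63" --pt "0 -49 -57.4 6 0 0 -0.63" --pt "0 -49 -57.4 6 0 0 -0.63" --pt "0 -49 -57.4 6 0 0 -0.63" --pt "0 -49 -57.4 6 0 0 -0.63" --pt "0 -49 -57.4 6 0 0 -0.63" --pt "0 -49 -57.4 6 0 0 -0.63" --pt "0 -49 -57.4 6 0 0 -0.63" --pt "0 -49 -57.4 6 0 0 -0.63" --pt "0 -49 -57.4 6 0 0 -0.63" --pt "0 -49 -57.4 6 0 0 -0.63" --pt "0 -49 -57.4 6 0 0 -0.63" --pt "0 -49 -57.4 6 0 0 -0.63" --pt "0 -49 -57.4 6 0 0 -0.63" --pt "0 -49 -57.4 6 0 0 -0.63" --pt "0 -49 -57.4 6 0 0 -0.63"

```text
t: 2.1
tcp_pos: [0.4768, -0.1185, 0.1448]
tool_rot: [-0.14, 0.99, 0.0, -0.0]
force: [-0.4, -0.0, -0.0]
finger_gap: 0.999
```

>>> drive_tool --pt "0 0 0 4 0 0 0" --pt "0 0 0 8 0 0 0" --pt "0 0 0 11 0 0 0" --pt "0 0 0 13 0 0 0" --pt "0 0 0 13.7 0 0 0" --pt "0 0 0 13.7 0 0 0"

```text
t: 2.7
tcp_pos: [0.4771, -0.1194, 0.0073]
tool_rot: [-0.14, 0.99, 0.001, -0.001]
force: [-0.4, 0.8, -0.7]
finger_gap: 0.997
```

```bash
python3 - <<'E'
from h import *
a=manip.snapshot("top")[:,:,::-1];b=manip.snapshot("side")[:,:,::-1]
r=lambda i,x,y,w,h,s:cv2.resize(i[y:y+h,x:x+w],None,fx=s,fy=s,interpolation=cv2.INTER_CUBIC)
cv2.imwrite("pics/p2.png",np.vstack([r(a,175,130,200,75*2,3)[:300*1+150],r(b,220,150,200,0+50,3)]) if 0 else np.hstack([r(a,175,120,190,270//2+65,2.1),r(b,200,140,190,200,2.1)]))
s=manip.sense();print(s["tcp_pos"],s["force"])
E
```

```text
[ 0.47824234 -0.12030865  0.00856757] [-0.01298348 -1.00319407  0.16413225]
```

View pics/p2.png

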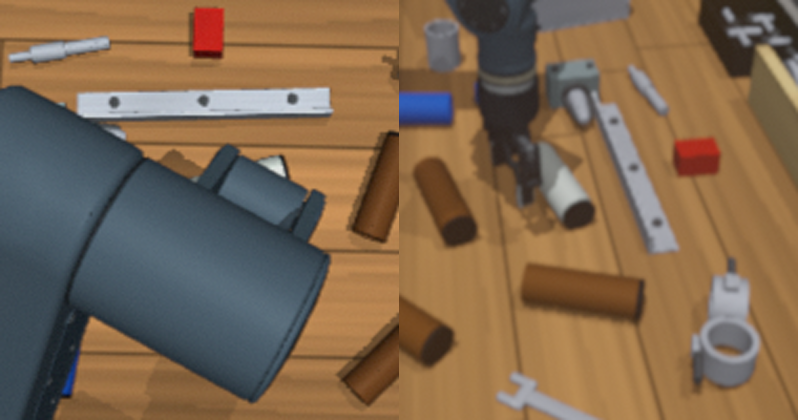

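Picture (top | side): in the top view the arm hides the tube. The side view shows the fingers down between the tube (570,190) and the brown tube (445,200), clear of both. Next I roll the tube toward the rail while turning it parallel.

>>> drive_tool --pt "0 -1 0 0.4 0 0 0" --pt "0 -2 0 0.5 0 0 0" --pt "0 -2.6 0 0.5 0 0 0.0" --pt "0 -3 0 0.5 0 0 0.02" --pt "0 -3.4 0 0.5 0 0 0.04" --pt "0 -3.8 0 0.5 0 0 0.06" --pt "0 -4.2 0 0.5 0 0 0.08" --pt "0 -4.6 0 0.5 0 0 0.1" --pt "0 -5 0 0.5 0 0 0.12" --pt "0 -5.4 0 0.5 0 0 0.14" --pt "0 -5.8 0 0.5 0 0 0.16" --pt "0 -6.2 0 0.5 0 0 0.18" --pt "0 -6.6 0 0.5 0 0 0.2" --pt "0 -7 0 0.5 0 0 0.22" --pt "0 -7.4 0 0.5 0 0 0.237" --pt "0 -7.7 0 0.5 0 0 0.237" --pt "0 -8.0 0 0.5 0 0 0.237" --pt "0 -8.3 0 0.5 0 0 0.237" --pt "0 -8.6 0 0.5 0 0 0.237" --pt "0 -8.8 0 0.5 0 0 0.237"

```text
t: 4.8
tcp_pos: [0.5638, -0.0946, 0.0065]
tool_rot: [-0.02, 1.0, 0.001, 0.002]
force: [-3.6, 5.5, 26.1]
finger_gap: 1.001
```

```bash
python3 - <<'E'
from h import *
b=manip.snapshot("side")[:,:,::-1];crop(b,230,150,130,110,6,"pics/p3.png")
s=manip.sense();print(s["tcp_pos"],s["force"])
E
```

```text
[ 0.5639974  -0.09463404  0.00656835] [-2.70922961  6.34627191 24.65244346]
```

View pics/p3.png

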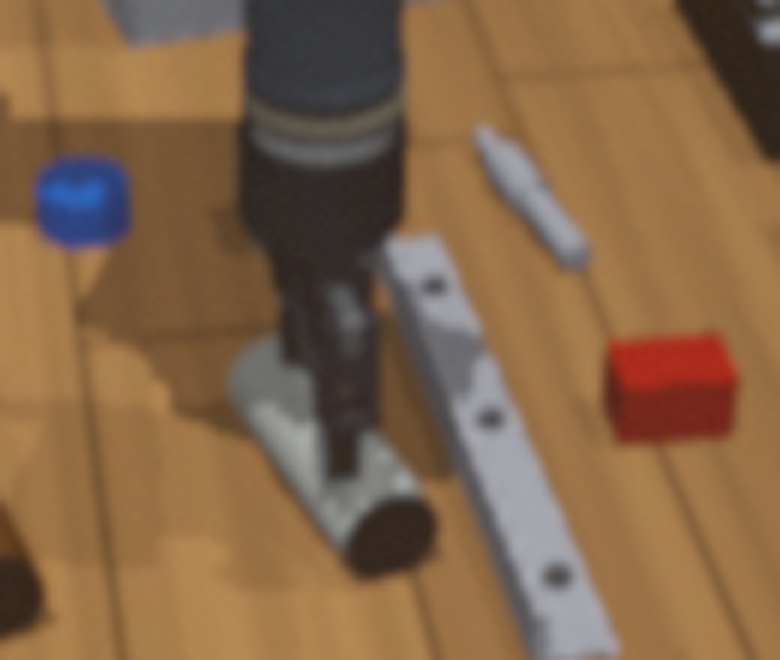

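```bash
python3 - <<'E'
from h import *
f=lambda x,y:[230+x/6,150+y/6]
print("plug",ray("side",f(392,537),.024))
for z in(.02,.03,.04,.05):print(z,ray("side",f(343,476),z))
print("openend left bulge",ray("side",f(232,385),.024),ray("side",f(350,572),.01))
print((proj("side",[[.564,-.137,.02],[.564,-.152,.02],[.564,-.137,.05],[.564,-.052,.02],[.6106,-.1,.048]])-[230,150])*6)
E
```

```text
plug [[ 0.58808248 -0.16333276  0.024     ]]
0.02 [[ 0.57398703 -0.11190969  0.02      ]]
0.03 [[ 0.57179824 -0.12389686  0.03      ]]
0.04 [[ 0.56960945 -0.13588402  0.04      ]]
0.05 [[ 0.56742065 -0.14787119  0.05      ]]
openend left bulge [[ 0.53027066 -0.03863632  0.024     ]] [[ 0.56791064 -0.16881686  0.01      ]]
[[330.76428248 511.72958404]
 [335.98999596 532.53833394]
 [331.74377096 461.78675139]
 [303.14883362 401.76508416]
 [416.02680242 407.60092334]]
```

The open fingertips stand higher than I expected. They rode up onto the tube (Fz about 25 N), which sits at crop (330,450), still skewed and about 2–3 cm nearer the rail. I'll lift off, back away and push with shut fingers instead, since those do reach the TCP.

>>> drive_tool --pt "0 0 0 -0.5 0 0 0" --pt "0 0 0 -1.5 0 0 0" --pt "0 0 0 -4 0 0 0" --pt "255 0 0 -8 0 0 0" --pt "255 4 0 -9 0 0 0" --pt "255 8 0 -9 0 0 0" --pt "255 8 0 -9 0 0 0" --pt "255 8 0 -9 0 0 0"

```text
t: 5.65
tcp_pos: [0.4817, -0.0998, 0.093]
tool_rot: [-0.02, 1.0, 0.0, -0.0]
force: [1.2, -0.3, -0.4]
finger_gap: 0.149
```

```bash
python3 - <<'E'
from h import *
b=manip.snapshot("side")[:,:,::-1];crop(b,220,150,130,110,6,"pics/p4.png")
s=manip.sense();print(s["tcp_pos"],s["force"],s["finger_gap"])
hsv=cv2.cvtColor(b,cv2.COLOR_BGR2HSV)
m=((hsv[...,1]<85)&(hsv[...,2]>95)).astype(np.uint8)
cs,_=cv2.findContours(m[190:250,250:310],0,2)
for c in cs:
    if cv2.contourArea(c)>60: print(cv2.contourArea(c),cv2.boxPoints(cv2.minAreaRect(c+[250,190])).tolist())
E
```

```text
[ 0.48318029 -0.10024378  0.09299974] [0.11393978 0.04663668 0.00217407] 0.05734128947843778
555.0 [[263.67999267578125, 212.239990234375], [277.91998291015625, 201.55999755859375], [300.1199951171875, 231.16000366210938], [285.8800048828125, 241.83999633789062]]
356.5 [[290.95391845703125, 190.8060302734375], [302.75836181640625, 186.15579223632812], [320.5946044921875, 231.43243408203125], [308.7901611328125, 236.08267211914062]]
```

View pics/p4.png

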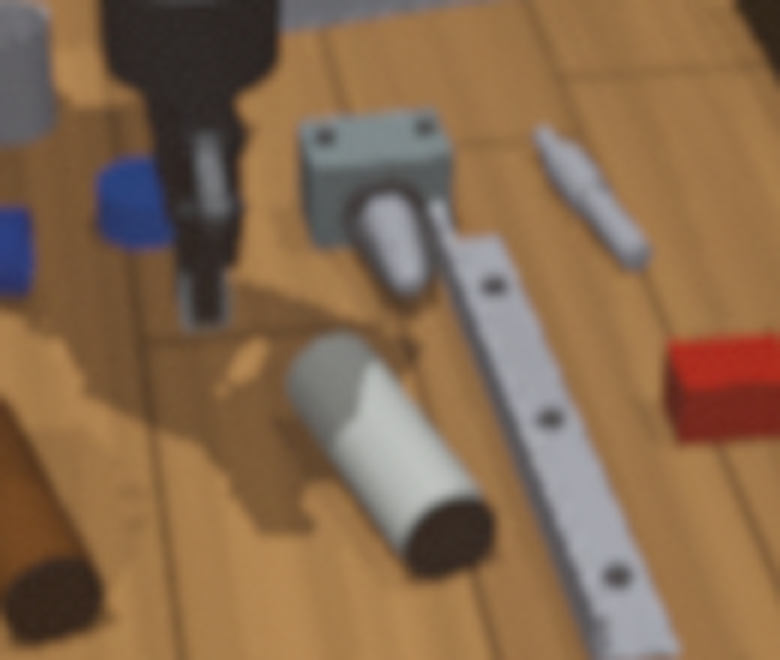

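Picture: the tube is free, with its plug at crop (449,537), world (0.587, -0.163), and its open end at about (334,367). That puts the centre at about (0.567, -0.096) with the yaw still about 0.28. Now I'll push with shut fingers low, slightly toward the open end, so the rail squares it up.

>>> drive_tool --pt "255 0 1 3 0 0 0" --pt "255 0 1 6 0 0 0" --pt "255 0 1 7.8 0 0 0" --pt "255 -1.5 1 8.3 0 0 0" --pt "255 -3 1 8.3 0 0 0" --pt "255 -4 1 8.3 0 0 0" --pt "255 -4.4 1 8.3 0 0 0" --pt "255 -4.8 1 8.3 0 0 0" --pt "255 -5.1 1 8.3 0 0 0" --pt "255 -5.4 1 8.3 0 0 0" --pt "255 -5.7 1 8.3 0 0 0" --pt "255 -6 1 8.3 0 0 0" --pt "255 -6.3 1 8.3 0 0 0" --pt "255 -6.6 1 8.3 0 0 0" --pt "255 -6.9 1 8.3 0 0 0" --pt "255 -7.2 1 8.3 0 0 0" --pt "255 -7.5 1 8.3 0 0 0" --pt "255 -7.8 1 8.3 0 0 0"

```text
t: 7.5
tcp_pos: [0.5517, -0.0826, 0.0148]
tool_rot: [-0.022, 1.0, 0.003, -0.008]
force: [-20.4, 9.2, 53.6]
finger_gap: -0.002
```

```bash
python3 - <<'E'
from h import *
b=manip.snapshot("side")[:,:,::-1];crop(b,220,150,130,110,6,"pics/p5.png")
s=manip.sense();print(s["tcp_pos"],s["force"],s["finger_gap"])
E
```

```text
[ 0.55228376 -0.08241597  0.01502849] [-17.79449264   8.57656377  48.44519585] 0.006680873607953474
```

View pics/p5.png

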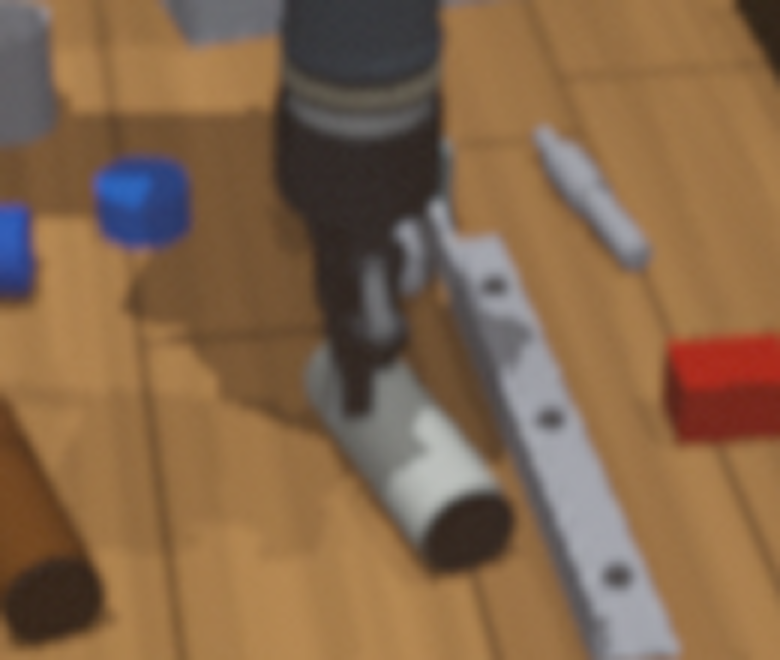

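```bash
python3 - <<'E'
from h import *
s=manip.sense();p=s["tcp_pos"];print(p,s["force"],s["ft_torque"])
q=lambda P:((proj("side",P)-[220,150])*6).round(0).tolist()
print("tcp",q(p),"tcp+30",q(p+[0,0,.03]),"+60",q(p+[0,0,.06]))
f=lambda x,y:[220+x/6,150+y/6]
print("plug",ray("side",f(468,534),.024))
for y in (-.06,-.082,-.1):pass
print("tubeline guess",q([[.57,-.082,.024],[.57,-.082,.048],[.555,-.04,.024]]))
E
```

```text
[ 0.55228376 -0.08241597  0.01502849] [-17.79449264   8.57656377  48.44519585] [1.68845661 2.89820851 0.17623916]
tcp [[349.0, 450.0]] tcp+30 [[349.0, 401.0]] +60 [[349.0, 350.0]]
plug [[ 0.59573768 -0.16231972  0.024     ]]
tubeline guess [[385.0, 432.0], [386.0, 392.0], [342.0, 382.0]]
```

```bash
python3 - <<'E'
from h import *
p=np.array([.48318,-.10024,.093])
for d in(0,.01,.02,.03):print(d,((proj("side",p+[0,0,d])-[220,150])*6).round(0).tolist())
E
```

```text
0 [[205.0, 354.0]]
0.01 [[204.0, 336.0]]
0.02 [[204.0, 318.0]]
0.03 [[203.0, 300.0]]
```

The visible tip sits about 15 mm above the reported TCP, so at z≈0.01 the fingers met the tube at its equator and wedged upward. I'll back off and find the bench by touch.

>>> drive_tool --pt "255 0 0 -1 0 0 0" --pt "255 0 0 -3 0 0 0" --pt "255 0 0 -6 0 0 0" --pt "255 4 0 -6 0 0 0" --pt "255 6 0 -3 0 0 0" --pt "255 6 0 0 0 0 0" --pt "255 6 0 0 0 0 0"

```text
t: 8.25
tcp_pos: [0.4971, -0.0881, 0.0074]
tool_rot: [-0.021, 1.0, 0.001, -0.003]
force: [0.5, 0.6, 0.2]
finger_gap: 0.004
```

>>> drive_tool --pt "255 0 0 0.4 0 0 0" --pt "255 0 0 0.7 0 0 0" --pt "255 0 0 0.9 0 0 0" --pt "255 0 0 0.9 0 0 0"

```text
t: 8.65
tcp_pos: [0.5006, -0.089, 0.0012]
tool_rot: [-0.021, 1.0, -0.0, 0.001]
force: [-0.4, -0.4, 0.0]
finger_gap: 0.002
```

```bash
python3 - <<'E'
from h import *
b=manip.snapshot("side")[:,:,::-1];crop(b,220,150,130,110,6,"pics/p6.png")
s=manip.sense();p=s["tcp_pos"];print(p,s["force"],s["finger_gap"],((proj("side",p)-[220,150])*6).round(0).tolist())
E
```

```text
[ 0.50044639 -0.08898339  0.001214  ] [0.34776944 0.88840927 0.56120657] -4.125845113983284e-05 [[245.0, 490.0]]
```

View pics/p6.png

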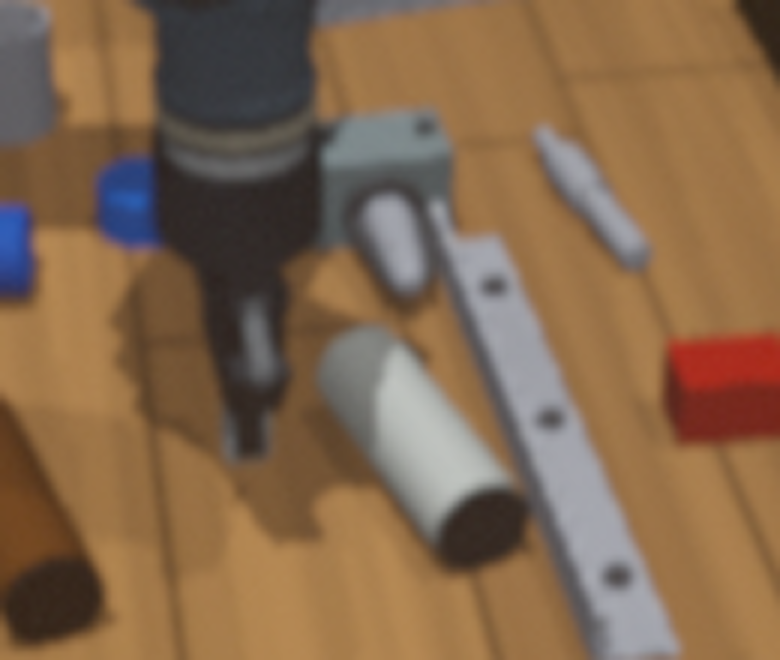

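The tip at crop (245,463) is still about 15 mm above the bench and there is no contact. The tube plug is at (483,530), about 1 cm off the rail. I'll go down about 1 cm more.

>>> drive_tool --pt "255 0 0 0.4 0 0 0" --pt "255 0 0 0.7 0 0 0" --pt "255 0 0 0.9 0 0 0" --pt "255 0 0 1.0 0 0 0" --pt "255 0 0 1.0 0 0 0"

```text
t: 9.2
tcp_pos: [0.4997, -0.0889, -0.0095]
tool_rot: [-0.021, 1.0, 0.0, -0.0]
force: [-1.1, -0.0, 0.6]
finger_gap: -0.0
```

>>> drive_tool --pt "255 -1.5 0 0 0 0 0" --pt "255 -3 0 0 0 0 0" --pt "255 -3.6 0 0 0 0 0" --pt "255 -4 0 0 0 0 0" --pt "255 -4.3 0 0 0 0 0" --pt "255 -4.6 0 0 0 0 0" --pt "255 -4.9 0 0 0 0 0" --pt "255 -5.2 0 0 0 0 0" --pt "255 -5.5 0 0 0 0 0" --pt "255 -5.8 0 0 0 0 0" --pt "255 -6.1 0 0 0 0 0" --pt "255 -6.4 0 0 0 0 0" --pt "255 -6.6 0 0 0 0 0" --pt "255 -6.8 0 0 0 0 0" --pt "255 -7.0 0 0 0 0 0" --pt "255 -7.0 0 0 0 0 0"

```text
t: 10.8
tcp_pos: [0.5705, -0.0861, -0.0093]
tool_rot: [-0.021, 1.0, -0.0, 0.001]
force: [0.6, 0.2, 0.2]
finger_gap: -0.002
```

>>> drive_tool --pt "255 -0.2 0 0 0 0 0" --pt "255 -0.4 0 0 0 0 0" --pt "255 -0.6 0 0 0 0 0" --pt "255 -0.7 0 0 0 0 0" --pt "255 -0.8 0 0 0 0 0" --pt "255 -0.8 0 0 0 0 0"

```text
t: 11.4
tcp_pos: [0.574, -0.0852, -0.0095]
tool_rot: [-0.022, 1.0, 0.001, -0.004]
force: [-8.2, -2.6, 6.5]
finger_gap: 0.001
```

```bash
python3 - <<'E'
from h import *
b=manip.snapshot("side")[:,:,::-1];crop(b,220,150,130,110,6,"pics/p7.png")
s=manip.sense();print(s["tcp_pos"],s["force"])
E
```

```text
[ 0.57399926 -0.08525813 -0.00945078] [-8.17862362 -2.03222401  4.81685875]
```

View pics/p7.png

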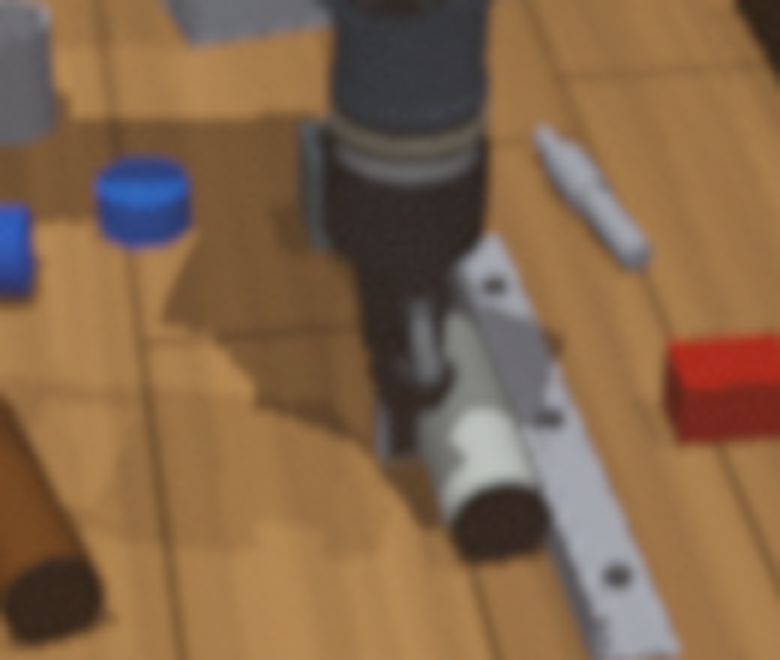

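The tube now lies flush along the rail, with its plug at crop (498,520), and the contact force is about 8 N. I'll retract sideways, then lift.

>>> drive_tool --pt "255 0.5 0 0 0 0 0" --pt "255 1 0 0 0 0 0" --pt "255 2.5 0 0 0 0 0" --pt "255 5 0 0 0 0 0" --pt "255 5 0 -5 0 0 0" --pt "255 5 0 -10 0 0 0" --pt "255 5 0 -12 0 0 0" --pt "255 5 0 -12 0 0 0"

```text
t: 12.25
tcp_pos: [0.5312, -0.0888, 0.1144]
tool_rot: [-0.021, 1.0, -0.002, 0.005]
force: [-0.2, 0.3, -0.3]
finger_gap: -0.004
```

```bash
python3 - <<'E'
from h import *
f=lambda x,y:[220+x/6,150+y/6]
print("plug",ray("side",f(498,520),.024))
s=manip.sense();p=s["tcp_pos"];print(p,s["q"],s["force"])
M=R.from_quat(s["tool_rot"]).as_matrix();print(M.round(3).tolist())
pl=ray("side",f(498,520),.024)[0]
yy=-.208;t=np.array([.6045+.0427*(.0415-yy),yy,p[2]]);print("target",t,"tool delta cm",(M.T@(t-p)*100).round(2))
b=manip.snapshot("side")[:,:,::-1];crop(b,220,150,130,110,6,"pics/p8.png")
E
```

```text
plug [[ 0.61132906 -0.15458479  0.024     ]]
[ 0.53119612 -0.08880878  0.11435361] [-3.73400494e-01  5.37223938e-01  1.74303386e+00  3.39351926e-04
  8.51382076e-01 -1.98664199e+00] [-0.22904661  0.29927238 -0.30156635]
[[-0.999, -0.042, 0.009], [-0.042, 0.999, -0.003], [-0.009, -0.004, -1.0]]
target [ 0.61515365 -0.208       0.11435361] tool delta cm [ -7.88 -12.26   0.12]
```

View pics/p8.png

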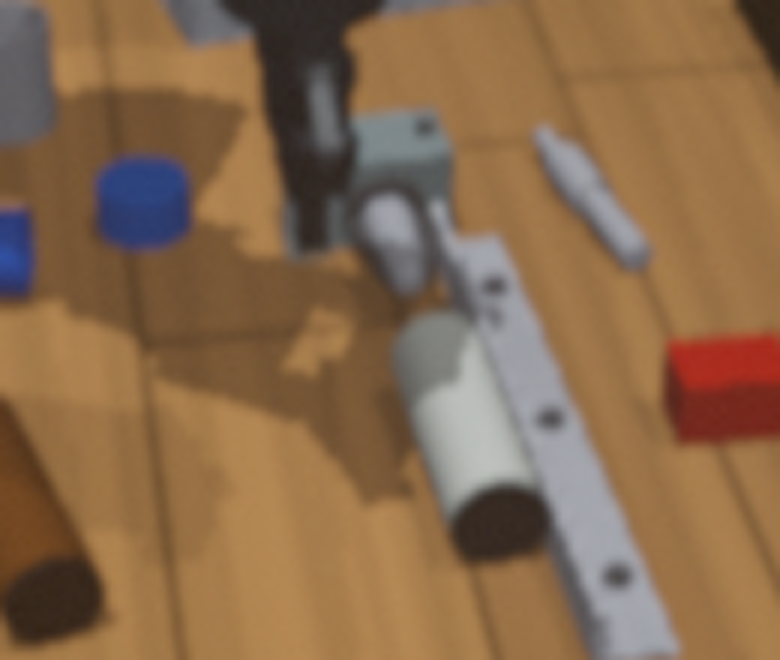

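Picture: the tube stayed put, parallel to the rail, with its plug at (498,522), about (0.611, -0.155). Next I go behind the plug with a 90° turn (+z keeps joint 6 in range).

>>> drive_tool --pt "255 -3 -5 0 0 0 0.15" --pt "255 -5 -8 0 0 0 0.3" --pt "255 -7.9 -12.3 0 0 0 0.45" --pt "255 -7.9 -12.3 0 0 0 0.6" --pt "255 -7.9 -12.3 0 0 0 0.75" --pt "255 -7.9 -12.3 0 0 0 0.9" --pt "255 -7.9 -12.3 0 0 0 1.05" --pt "255 -7.9 -12.3 0 0 0 1.2" --pt "255 -7.9 -12.3 0 0 0 1.35" --pt "255 -7.9 -12.3 0 0 0 1.5" --pt "255 -7.9 -12.3 0 0 0 1.57" --pt "255 -7.9 -12.3 0 0 0 1.57" --pt "255 -7.9 -12.3 4 0 0 1.57" --pt "255 -7.9 -12.3 8 0 0 1.57" --pt "255 -7.9 -12.3 11 0 0 1.57" --pt "255 -7.9 -12.3 12 0 0 1.57" --pt "255 -7.9 -12.3 12.2 0 0 1.57" --pt "255 -7.9 -12.3 12.2 0 0 1.57"

```text
t: 14.1
tcp_pos: [0.6125, -0.2075, -0.0109]
tool_rot: [0.692, 0.722, 0.0, 0.0]
force: [-0.3, -0.3, 0.3]
finger_gap: 0.002
```

```bash
python3 - <<'E'
from h import *
s=manip.sense();p=s["tcp_pos"];M=R.from_quat(s["tool_rot"]).as_matrix()
print(p,s["force"],M.round(3).tolist())
print("axis offset mm",1000*(p[0]-(.6045+.0427*(.0415-p[1]))),"q6",s["q"][5])
b=manip.snapshot("side")[:,:,::-1];crop(b,220,150,130,110,6,"pics/p9.png")
E
```

```text
[ 0.61254342 -0.20754546 -0.01094035] [-0.27211004 -0.28404523  0.28154857] [[-0.044, 0.999, 0.001], [0.999, 0.044, -0.0], [-0.001, 0.001, -1.0]]
axis offset mm -2.590822347270705 q6 -0.5427557541221479
```

View pics/p9.png

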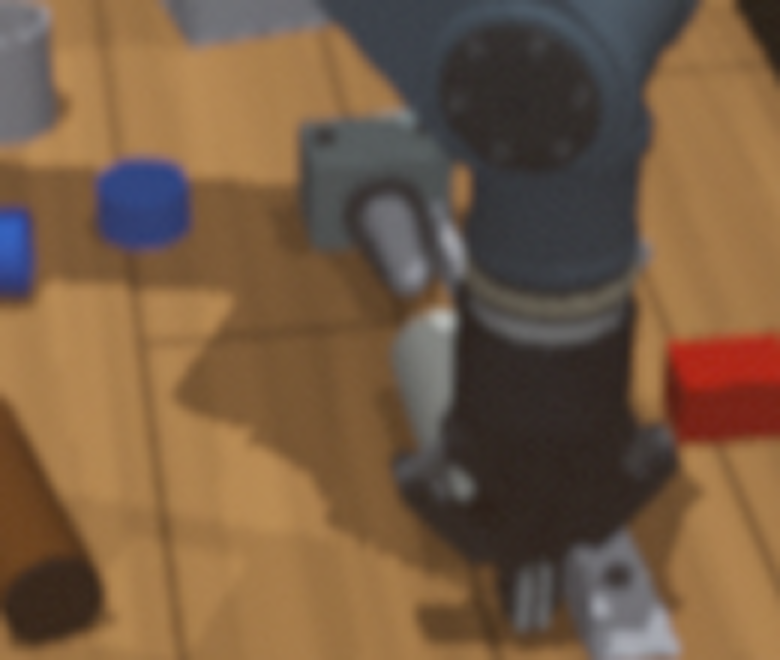

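Picture: shut fingers are down just behind the plug at crop (535,610), tool x along the spigot axis, clear of the rail. Now I push along +x of the tool.

>>> drive_tool --pt "255 1.5 0.2 0 0 0 0" --pt "255 3 0.2 0 0 0 0" --pt "255 3.6 0.2 0 0 0 0" --pt "255 4.1 0.2 0 0 0 0" --pt "255 4.6 0.2 0 0 0 0" --pt "255 5.1 0.2 0 0 0 0" --pt "255 5.6 0.2 0 0 0 0" --pt "255 6.1 0.2 0 0 0 0" --pt "255 6.6 0.2 0 0 0 0" --pt "255 7.1 0.2 0 0 0 0" --pt "255 7.6 0.2 0 0 0 0" --pt "255 8.1 0.2 0 0 0 0" --pt "255 8.6 0.2 0 0 0 0" --pt "255 9.1 0.2 0 0 0 0" --pt "255 9.6 0.2 0 0 0 0" --pt "255 10.1 0.2 0 0 0 0" --pt "255 10.6 0.2 0 0 0 0" --pt "255 11.1 0.2 0 0 0 0" --pt "255 11.6 0.2 0 0 0 0" --pt "255 12 0.2 0 0 0 0"

```text
t: 16.15
tcp_pos: [0.6092, -0.089, -0.0106]
tool_rot: [0.691, 0.722, -0.001, 0.001]
force: [-2.0, -5.9, 2.5]
finger_gap: -0.001
```

>>> drive_tool --pt "255 0.5 0 0 0 0 0" --pt "255 1.0 0 0 0 0 0" --pt "255 1.4 0 0 0 0 0" --pt "255 1.8 0 0 0 0 0" --pt "255 2.1 0 0 0 0 0" --pt "255 2.4 0 0 0 0 0" --pt "255 2.6 0 0 0 0 0" --pt "255 2.8 0 0 0 0 0" --pt "255 2.8 0 0 0 0 0"

```text
t: 17.05
tcp_pos: [0.6081, -0.0612, -0.0105]
tool_rot: [0.691, 0.723, -0.001, 0.001]
force: [-1.4, -5.1, 2.7]
finger_gap: 0.002
```

>>> drive_tool --pt "255 0.2 0 0 0 0 0" --pt "255 0.4 0 0 0 0 0" --pt "255 0.6 0 0 0 0 0" --pt "255 0.8 0 0 0 0 0" --pt "255 1.0 0 0 0 0 0" --pt "255 1.2 0 0 0 0 0" --pt "255 1.3 0 0 0 0 0" --pt "255 1.3 0 0 0 0 0"

```text
t: 17.85
tcp_pos: [0.6077, -0.0506, -0.0103]
tool_rot: [0.691, 0.723, -0.002, 0.003]
force: [-2.2, -12.8, 3.3]
finger_gap: -0.001
```

>>> drive_tool --pt "255 0.2 0 0 0 0 0" --pt "255 0.4 0 0 0 0 0" --pt "255 0.6 0 0 0 0 0" --pt "255 0.7 0 0 0 0 0" --pt "255 0.7 0 0 0 0 0"

```text
t: 18.35
tcp_pos: [0.6075, -0.0449, -0.0102]
tool_rot: [0.691, 0.723, -0.002, 0.003]
force: [-3.7, -17.3, 3.9]
finger_gap: 0.002
```

>>> drive_tool --pt "255 0.15 0 0 0 0 0" --pt "255 0.3 0 0 0 0 0" --pt "255 0.3 0 0 0 0 0"

```text
t: 18.65
tcp_pos: [0.6073, -0.0411, -0.0103]
tool_rot: [0.691, 0.723, -0.002, 0.003]
force: [-2.8, -14.4, 2.8]
finger_gap: 0.003
```

>>> drive_tool --pt "255 0.15 0 0 0 0 0" --pt "255 0.3 0 0 0 0 0" --pt "255 0.3 0 0 0 0 0"

```text
t: 18.95
tcp_pos: [0.6073, -0.0406, -0.0102]
tool_rot: [0.69, 0.723, -0.003, 0.004]
force: [-4.6, -22.4, 4.8]
finger_gap: -0.001
```

>>> drive_tool --pt "255 0.1 0 0 0 0 0" --pt "255 0.2 0 0 0 0 0" --pt "255 0.2 0 0 0 0 0"

```text
t: 19.25
tcp_pos: [0.6074, -0.0406, -0.0102]
tool_rot: [0.69, 0.724, -0.004, 0.005]
force: [-5.5, -28.5, 3.0]
finger_gap: -0.005
```

The tool stopped at y=-0.0406 (predicted -0.041) while the force rose to 28 N, so the tube is on the collar. I'll back off and look.

>>> drive_tool --pt "255 -1 0 0 0 0 0" --pt "255 -3 0 0 0 0 0" --pt "255 -6 0 0 0 0 0" --pt "255 -8 0 -4 0 0 0" --pt "255 -11 0 -8 0 0 0" --pt "255 -14 0 -12 0 0 0" --pt "255 -17 0 -16 0 0 0" --pt "255 -17 0 -16 0 0 0"

```text
t: 20.05
tcp_pos: [0.6186, -0.2073, 0.1558]
tool_rot: [0.693, 0.721, 0.002, 0.008]
force: [1.2, -0.9, 0.7]
finger_gap: 0.001
```

```bash
python3 - <<'E'
from h import *
s=manip.sense();print(s["tcp_pos"],s["force"])
b=manip.snapshot("side")[:,:,::-1];a=manip.snapshot("top")[:,:,::-1]
r=lambda i,x,y,w,h,k:cv2.resize(i[y:y+h,x:x+w],None,fx=k,fy=k,interpolation=cv2.INTER_CUBIC)
cv2.imwrite("pics/p10.png",np.hstack([r(b,230,140,100,100,4),r(a,175,130,100,100,4)]))
f=lambda d:np.array([[.6017+.0427*d,.110-d,.024]])
print([((proj("side",f(d))-[230,140])*4).round().tolist() for d in(0,.14)],[((proj("top",f(d))-[175,130])*4+[400,0]).round().tolist() for d in(0,.14)])
E
```

```text
[ 0.61864001 -0.20733989  0.15582007] [ 1.15788198 -0.93497399  0.65856989]
[[[218.0, 182.0]], [[255.0, 281.0]]] [[[542.0, 220.0]], [[744.0, 216.0]]]
```

View pics/p10.png

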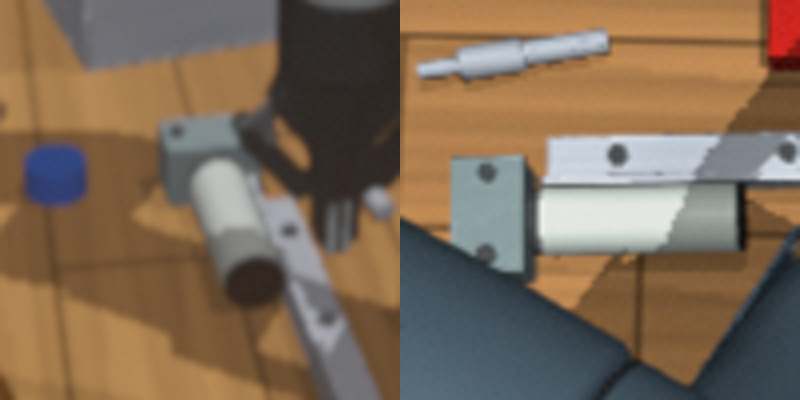

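Picture: the tube sits on the spigot with its open end at the collar (top crop 540,220). The plug is at (743,217), where home predicts (744,216), parallel to the rail. The cap and gauge are where they were, and the arm is clear. Handing in.

```bash
python3 -c "
from station import manip;print(manip.sign_off())"
```

```text
the job is handed in; nothing more can be done
None
```

The tube is on the spigot with its open end at the collar. I rolled it against the rail with the shut fingers, then pushed on its black plug. The job is handed in, and the sign-off gave no verdict.

**Last checks**
- **Push force:** it rose to about 17 N on the strips. The tool then stopped at y = -0.0406, where -0.041 was predicted, while the force climbed to 28 N, so the tube was against the collar.
- **Final picture:** after the fingers backed off, the plug was at pixel (743,217), where a fully home tube should show at (744,216). The tube was parallel to the rail, the arm was clear, and the force reading was near zero.
- **Not measured:** the grip of each strip on the bore. I infer it from the push force and from the tube staying put.

**What went wrong:** the fingertips stand about 15 mm above the reported TCP. Because of that, the first two sideways pushes rode up onto the tube, pressing down on it with about 26 N and 54 N. Neither stopped the run, and I went lower for the third push. The other loose things I could see had not moved, but the last picture did not show the spanner, coupler or sleeve.

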